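Load the tagged clevis foot on the tacking jig and hold it down for the tack

ROBOT

A 7-joint arm with a two-finger parallel gripper is mounted at the origin on the work surface. World frame = base frame: x ahead of the robot, y to its left, z up, the work surface at z = 0. Lengths are in mm, angles in rad, forces in N, time in s.
With the tool pointing down it reaches from about 400 to 875 mm from the base axis. Payload 4.4 kg.
Tool frame: the origin (TCP) lies at the very end of the fingers, on their centre line; the grasp point (between the pads) lies 19 mm behind it; z points along the fingers, y is the line along which they close (so a half turn about z gives the same grasp; the last joint's range is limited). The gripper opens to 85 mm and grips with 20 to 120 N. Pads are 22 mm wide; open, the fingers measure 114 mm over their backs; the gripper's body (76 mm by 85 mm) begins 54 mm behind the grasp point. The pads swing forward as they close: fully open they stand 13 mm farther back than shut.
Start: joints at [-1.382, 0.628, 0.038, 1.517, -0.027, 0.996, -0.02], TCP at [163.809, 629.035, 231.313] pointing down, gripper open.
Joint ranges: [-3.06, 3.06], [-0.37, 2.12], [-1.25, 1.32], [0.18, 2.47], [-1.1, 4.24], [0.23, 1.98], [-2.94, 2.94]. Speed limits (rad/s): [2.57, 2.57, 3.14, 3.14, 3.14, 3.14, 3.14].

INTERFACE

Orientations are given as [roll, pitch, yaw] about the fixed x, y, z axes, in that order (R = Rz(yaw) Ry(pitch) Rx(roll)).
In Python, from cell import monitor, viewer, workorder gives the robot as it stands.
- The arm moves only by the tool arm_command, never from a script. Its argument "series" is one flat list of numbers, 5 for each row, row after row: the opening in per cent of the stroke, from 0 (shut) to 100 (fully open), then the shift along the tool's x, y, z in cm, then the turn about the tool's z in degrees. In form: [claw, x, y, z, roll, claw, x, y, z, roll, ...]. A call has exactly 5 rows; each row is the pose to reach, as a shift and turn from the pose commanded when the call began, along the tool's axes at that moment; what a row does not reach only later rows make up. A row lasts 1/12 s, in which the tool goes at most 41.7 mm and 7.16 degrees, less where a joint would pass 70% of its speed; a pose out of reach is approached as far as the arm can. A call with a gripper value outside its range is refused whole. The fingers move at their own pace and stop on an object; the grip force is fixed at half the most. Time passes only in rows, so rows that repeat a pose let the fingers close, or fill a call up. It gives the time, the measured TCP pose, the force, the opening and the grip force at its end, in the units of the state.
- monitor.read_state(): the state, without advancing time (a new reading comes with each control period).
- viewer.get_image(name): name is "scene" or "side" or "wrist"; returns (picture, depth): 384x512x3 uint8, red, green, blue; 384x512 float32, mm along the optical axis (not along the pixel's ray), 0 where there is no reading.
- viewer.camera_model(name): a dict with "mtx" (3x3 intrinsics, pixels), "R" (3x3) and "t" (3): a world point X has camera coordinates R X + t. Camera axes: x right, y down, z forward; pixel columns grow to the right and rows downward; lengths in mm; the calibration is good to about 2 mm. The wrist camera is an equidistant fisheye: a pixel r from the principal point sees the ray r / f radians off the axis. A picture is of the moment at which its call begins: read the wrist's pose just before it. camera_model takes no time and is no camera call; for the wrist camera it gives the pose at the moment of the call.
- workorder.finish_job(): hands the job in; it is judged then, once.
The state is a dict: "clock": time; "qpos": joint angles; "qd": joint speeds; "tau": joint torques, N m; "eef_pos": TCP position; "tool_rot": TCP orientation; "force": force on the tool from outside, world axes, zero at the start; "torque": the same for the moment, N m; "width": finger opening in mm; "gripper_force": force on a finger pad.
Only numpy, scipy, OpenCV 4.12 (cv2) and the standard library are available. Lean on these libraries where they do the work, as an engineer would, in place of code of your own. Each camera call takes 0.05 s, during which the arm holds its last target. There are 200 camera calls.

TASK

Sort the two clevis feet by their inspection tags: first stand the red-tagged one in the red reject tray and let go of it. Then set the green-tagged one on the tacking jig, upright and square to the clamped bar, about two centimetres off the locating pin that it hides, slide it over until its hole drops onto the pin, and press it down against the spring lifters until it is fully home. Finish while still holding it there with the gripper, pressed down, ready for the tack weld; do not drop a foot or disturb the other things on the bench.

Things in the scene. Friction and masses are not known exactly. Their poses are not given: they have to be found in the camera images.
- foot_green_mid (a point): Dark steel clevis foot (mm), 60 high, 0.6-0.75 kg: base plate 80 x 70 x 10 (x, y, z), 16.4 hole through its centre, two upright cheeks 8 thick, 40 wide along x, 36 over their outer faces along y: grasp these from above, tips above the plate. Bright green tags on the plate at both x ends. Same after a half turn. Origin: centre, 30 above the underside; z up. Starts upright on the bench.
- foot_red_mid (a point): Dark steel clevis foot (mm), 60 high, 0.6-0.75 kg: base plate 80 x 70 x 10 (x, y, z), 16.4 hole through its centre, two upright cheeks 8 thick, 40 wide along x, 36 over their outer faces along y: grasp these from above, tips above the plate. Bright red tags on the plate at both x ends. Same after a half turn. Origin: centre, 30 above the underside; z up. Starts upright on the bench.
- jig_pin (a point): Centre of the top of the brass pin of the tacking jig; axes of the jig, x towards the clamped bar, z up. Pin 14 mm thick, nose tapering to 6 over its last 6 mm; top 11 mm above the seat, 6 mm above the lifter pads. A foot slid over it rides with its underside at this height, drops 6 mm once its hole meets the pin, and is home with its underside 11 mm below this point.
- jig: Tacking jig fixed to the bench: blued steel base 200 x 150 x 16 mm, origin at its underside's centre, x away from the robot, yaw within 0.3 rad. Pin at x -25, y 0. Seat: bright block 66 x 60 mm round the pin, top 24 mm above the bench. A foot sits square: its x along the jig's x, either way round.
- jig_bar (a point): Middle of the near top edge of the dark flat bar (190 x 42 x 8 mm) clamped along the jig's y, 43 mm beyond the pin and 3 mm below its top; the edge of a foot that is home lies 3 mm from it. Two low toggle clamps with red handles hold the bar, 15 to 140 mm farther along x than here at y +-48 mm, at most 30 mm above it.
- lifter (a joint): Travel in m of the four spring pads (copper, 11 mm thick, 24 mm in x and 21 mm in y from the pin, 5 mm proud of the seat): 0 = up, 0.005 = foot fully home on the seat. They carry a foot's weight without sinking; they resist with 10 N at first and 14 N when home, of which the foot's own weight gives 6 to 7 N.
- reject_tray: Red open steel tray fixed to the bench, 170 x 150 x 45 mm (x, y, z) outside, walls and floor 4 mm, inside 162 x 142 mm. Origin: centre of its underside, z up.
- chipping_hammer: Bystander: welder's chipping hammer, 260 mm long along its x. Leave alone.
- wire_brush: Bystander: wooden wire brush, 280 mm long along its x. Leave alone.
- magnet_square: Bystander: red magnetic welding square, about 95 mm, 18 mm high. Leave alone.
- tape_measure: Bystander: yellow tape measure, 65 x 34 x 62 mm. Leave alone.
- spatter_spray: Bystander: blue spray can, 65 mm thick, 200 mm high. Leave alone.
- rod_tin: Bystander: green tin of welding rods, 90 mm thick, 225 mm high with the rods. Leave alone.
- angle_grinder: Bystander: angle grinder, about 320 mm long along its x, 130 mm wide. Leave alone.
There are look-alikes about, which are no part of the job. What is shaped like the part that bears foot_green_mid but blue is not meant.

How it is judged:
By the outcome, as a careful person would: the job done as asked, in the order asked, and still so for the second after the job is handed in, while the arm keeps its last pose, push and grip.
It also fails if it takes over 61 s, if anything falls off the work surface, if the arm or the gripper's body presses on something with over 40 N, if the wrist force passes 120 N, or if a joint passes its speed limit or range.

## Working session

There is one attempt and no reset: what is moved stays moved. The work goes in short steps, Python scripts to look and compute and a tool call to move; the robot and the scene stay as the last step left them, time stands still between calls to the robot, and variables do not carry over. Pictures are saved under pics/ and viewed, at most 10 in all, crops included, and the job is handed in when it is done.

Besides the shell and the picture viewer there is one more tool, called after "Request:" as name(argument=value, ...) on one line, values as JSON. arm_command: Moves the arm, as the interface text tells. Its arguments: {"type":"object","properties":{"series":{"type":"array","items":{"type":"number"}}},"required":["series"]}

```bash
ls && mkdir -p pics && python3 - <<'E'
from cell import monitor, viewer
import cv2,numpy as np
print(monitor.read_state())
for n in("scene","side"):
    p,d=viewer.get_image(n);np.savez(f"pics/{n}0.npz",p=p,d=d,**viewer.camera_model(n))
    cv2.imwrite(f"pics/{n}0.png",cv2.resize(p[:,:,::-1],(768,576),interpolation=cv2.INTER_CUBIC))
    print(viewer.camera_model(n))
E
```

```text
pics
{'clock': 0.0, 'qpos': array([-1.38183443,  0.62933659,  0.03842362,  1.51838307, -0.02700849,
        0.99631483, -0.01997637]), 'qd': array([-0.00033575,  0.00052662,  0.00175289,  0.00023729, -0.00111566,
       -0.00026581,  0.00034791]), 'tau': array([-1.03767110e-03, -5.63402653e+01,  1.22611072e+00, -1.93448728e+01,
        1.11116839e-02,  1.06959860e-02,  8.46200336e-07]), 'eef_pos': array([163.60838575, 628.41245062, 230.39012297]), 'tool_rot': array([-3.13966812e+00,  7.44966386e-06,  2.88686427e+00]), 'force': array([0.0799855 , 0.11357378, 0.49367378]), 'torque': array([ 0.00919875, -0.00520439, -0.01577583]), 'gripper_force': 0.0, 'width': 85.15388848254445}
{'mtx': array([[445.60213907,   0.        , 257.13067548],
       [  0.        , 445.60213907, 185.10559214],
       [  0.        ,   0.        ,   1.        ]]), 'R': array([[-0.47709505,  0.87870944, -0.01581278],
       [ 0.67061279,  0.35236198, -0.65277831],
       [-0.56803064, -0.32204156, -0.75738394]]), 't': array([ 318.09824472, -308.10882562, 1820.42355156])}
{'mtx': array([[408.47756038,   0.        , 250.96542513],
       [  0.        , 408.47756038, 192.79588204],
       [  0.        ,   0.        ,   1.        ]]), 'R': array([[ 0.78481744, -0.61936874, -0.02107021],
       [-0.39367953, -0.47200655, -0.78881318],
       [ 0.47862095,  0.62736925, -0.61427177]]), 't': array([-471.94780854,  247.80982865, 1374.86193871])}
```

View pics/scene0.png

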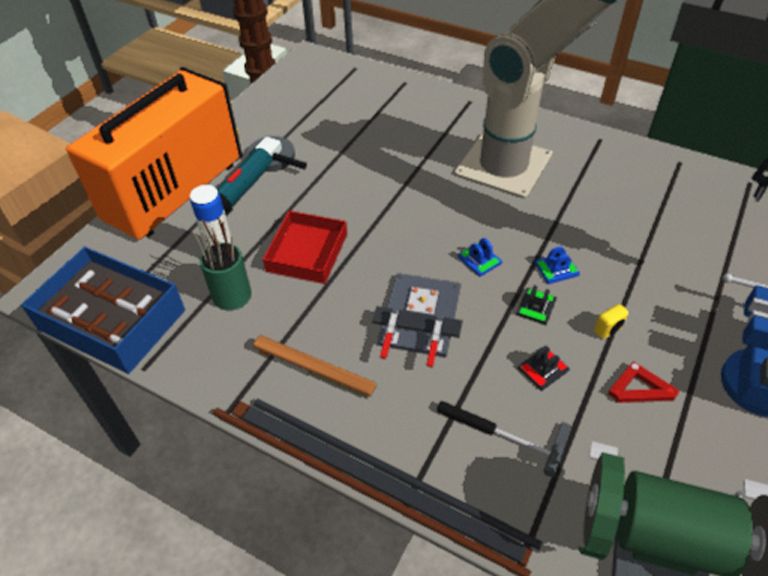

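View pics/side0.png

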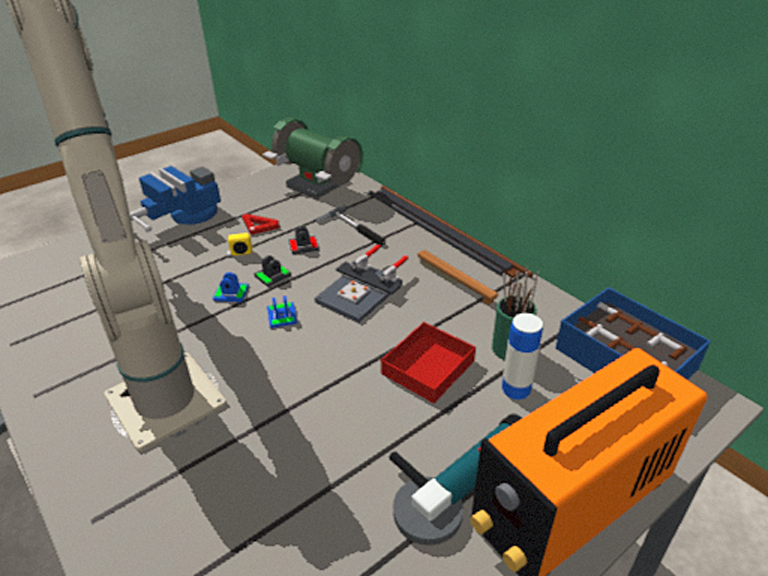

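The scene picture (768-wide) shows these candidates:
- The dark foot with green tags at (538,303).
- The dark foot with red tags at (543,368).
- Two blue look-alikes at (481,257) and (556,265), which are not meant.

The tray is at (306,246), the jig seat at (423,299) and the clamps at (388,335) and (434,342). I choose the two dark feet. Next come a close crop and the measurements.

```bash
cat > h.py <<'E'
import cv2,numpy as np
def cloud(p,d,mtx,R,t):
    v,u=np.mgrid[:d.shape[0],:d.shape[1]]
    c=np.stack([(u-mtx[0,2])/mtx[0,0]*d,(v-mtx[1,2])/mtx[1,1]*d,d],-1)
    return (c-t)@R
def load(n):
    f=np.load(f"pics/{n}.npz");return f['p'],f['d'],cloud(f['p'],f['d'],f['mtx'],f['R'],f['t'])
def topview(ns,x0,x1,y0,y1,s):
    """orthographic map: px per mm s; rows = -x, cols = -y"""
    im=np.zeros((int((x1-x0)*s),int((y1-y0)*s),3),np.uint8);z=np.full(im.shape[:2],-99.)
    for n in ns:
        p,d,X=load(n);m=(d>0)
        P=X[m];C=p[m]
        r=((x1-P[:,0])*s).astype(int);c=((y1-P[:,1])*s).astype(int)
        k=(r>=0)&(r<im.shape[0])&(c>=0)&(c<im.shape[1])&(P[:,2]<90)
        o=np.argsort(P[k,2]);im[r[k][o],c[k][o]]=C[k][o];z[r[k][o],c[k][o]]=P[k,2][o]
    return im,z
E
python3 - <<'E'
from h import *
for n in("scene0","side0"):
    p,d,X=load(n);h=cv2.cvtColor(p,cv2.COLOR_RGB2HSV).astype(int);H,S,V=h[...,0],h[...,1],h[...,2]
    ok=(d>0)&(X[...,2]>-5)&(X[...,2]<120)&(X[...,0]>200)&(X[...,0]<1000)&(abs(X[...,1])<600)
    for nm,m in dict(green=(H>50)&(H<72)&(S>170)&(V>80),red=((H<6)|(H>174))&(S>170)&(V>70),blue=(H>105)&(H<125)&(S>150)).items():
        k,l,st,_=cv2.connectedComponentsWithStats((m&ok).astype(np.uint8),connectivity=8)
        for i in range(1,k):
            if st[i,4]>12:
                P=X[l==i];print(n,nm,st[i,:5],np.median(P,0).round(),P.min(0).round(),P.max(0).round())
p,d,X=load("scene0")
a=cv2.resize(p[150:265,235:415],(800,511),interpolation=cv2.INTER_CUBIC)
cv2.imwrite("pics/crop1.png",a[:,:,::-1])
E
```

```text
scene0 green [308 166   5   5  15] [356.  47.  11.] [343.  40.   5.] [368.  52.  14.]
scene0 green [319 172  13   9  41] [364. 109.  10.] [338.  94.   7.] [388. 123.  17.]
scene0 green [359 174  10  11  43] [315. 233.  10.] [296. 212.   7.] [338. 254.  17.]
scene0 green [380 175   4   6  15] [283. 287.   9.] [264. 280.   5.] [290. 294.  12.]
scene0 green [357 194   6   5  21] [397. 247.  10.] [386. 239.   4.] [422. 256.  48.]
scene0 green [365 197   4   4  14] [397. 272.  12.] [388. 268.   8.] [424. 278.  50.]
scene0 green [347 205  17   9  82] [454. 253.  10.] [440. 225.   5.] [466. 281.  15.]
scene0 red [152 113   9   8  30] [ 427. -570.   63.] [ 400. -584.   55.] [ 454. -563.   72.]
scene0 red [ 176  140   55   49 1844] [ 516. -304.    8.] [ 418. -417.   -5.] [ 623. -201.   52.]
scene0 red [254 222   7  17  67] [703.  21.  51.] [663.  -2.   3.] [735.  33.  59.]
scene0 red [285 227   7  17  67] [678. 113.  51.] [647.  96.  11.] [707. 125.  55.]
scene0 red [365 234   4   5  14] [542. 322.  12.] [536. 319.   7.] [556. 328.  40.]
scene0 red [371 241   7   6  26] [557. 352.  10.] [545.
[... 1315 characters left out ...]
 red [244 163  10   8  24] [677. 112.  53.] [649.  99.  12.] [745. 166.  57.]
side0 red [262 171  10   7  24] [696.  18.  53.] [677.   6.  47.] [726.  26.  58.]
side0 red [ 254  215   63   53 1956] [ 524. -291.   10.] [ 421. -389.   -1.] [ 620. -203.   53.]
side0 blue [147 182  13  14 131] [292. 246.  42.] [270. 226.  10.] [327. 273.  66.]
side0 blue [ 371  192   75   56 1096] [ 804. -505.   66.] [ 794. -600.   -0.] [ 996. -437.   95.]
side0 blue [142 197  20   5  53] [274. 229.   9.] [243. 197.   1.] [303. 255.  17.]
side0 blue [178 199  20  20 129] [348.  75.  12.] [306.  33.   0.] [400. 124.  61.]
side0 blue [335 254  19  12 128] [ 599. -491.   23.] [ 590. -505.    3.] [ 640. -458.   43.]
```

View pics/crop1.png

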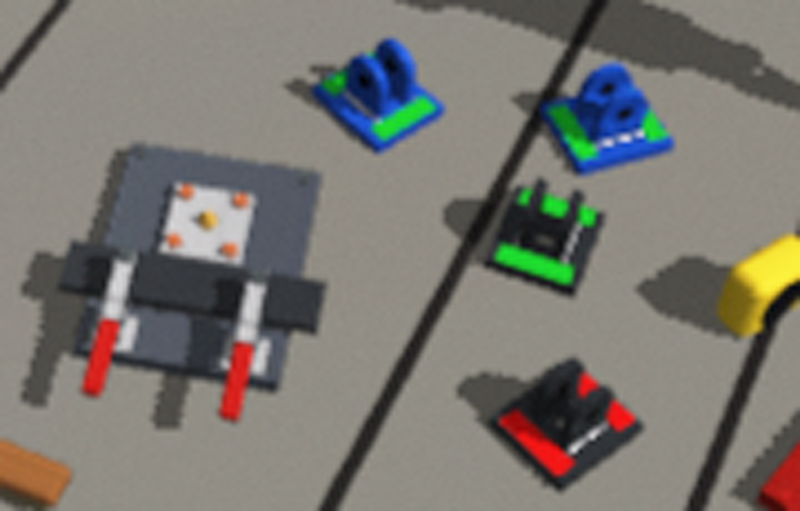

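The crop shows the dark green-tagged foot at (545,240) and the dark red-tagged foot at (565,425). Both blue ones, at (380,90) and (605,120), have blue bodies and are rejected. I'll move above both feet for a wrist view.

```bash
cat >> h.py <<'E'
def go(x,y,z,yaw_deg,verbose=True):
    """shift (tool cm) and turn (deg) from measured pose to a tool-down target; yaw mod 180 nearest"""
    from cell import monitor
    s=monitor.read_state();yaw=s['tool_rot'][2];d=np.array([x,y,z])-s['eef_pos']
    c,n=np.cos(yaw),np.sin(yaw)
    sh=np.array([c*d[0]+n*d[1], n*d[0]-c*d[1], -d[2]])/10
    turn=(np.degrees(yaw)-yaw_deg+90)%180-90
    print("clock",round(s['clock'],2),"pos",s['eef_pos'].round(1),"rpy",np.degrees(s['tool_rot']).round(2),"q7",s['qpos'][6].round(2),"F",s['force'].round(1),"w",s['width'].round(1),s['gripper_force'].round(1))
    print("shift cm",sh.round(2),"turn",turn.round(1),"rows>=",np.ceil(max(np.linalg.norm(sh)/4.17,abs(turn)/7.16)))
E
python3 -c "
from h import *
go(500,290,300,160)"
```

```text
Traceback (most recent call last):
  File "h.py", line 25, in go
    print("clock",round(s['clock'],2),"pos",s['eef_pos'].round(1),"rpy",np.degrees(s['tool_rot']).round(2),"q7",s['qpos'][6].round(2),"F",s['force'].round(1),"w",s['width'].round(1),s['gripper_force'].round(1))
                                                                                                                                                                  ^^^^^^^^^^^^^^^^
AttributeError: 'float' object has no attribute 'round'
```

```bash
sed -i "s/s\['width'\].round(1),s\['gripper_force'\].round(1)/np.round([s['width'],s['gripper_force']],1)/" h.py && python3 -c "
from h import *
go(500,290,300,160)"
```

```text
clock 0.1 pos [163.7 628.5 230.5] rpy [-179.9    0.   165.4] q7 -0.02 F [-0.   0.1 -0.5] w [85.4  0. ]
shift cm [-41.08 -24.28  -6.95] turn 5.4 rows>= 12.0
```

Request:
arm_command(series=[100,-4,-2.4,-0.7,0,100,-8,-4.8,-1.4,0,100,-12,-7.1,-2.1,0,100,-15.5,-9.2,-2.7,0,100,-19,-11.2,-3.2,0])

```text
clock: 0.52
eef_pos: [310.0, 481.1, 261.4]
tool_rot: [-3.141, -0.0, 2.887]
force: [0.9, 0.4, -0.5]
width: 85.5
gripper_force: 0.0
```

Request:
arm_command(series=[100,-3.5,-2.1,-0.6,0,100,-7,-4.2,-1.2,0,100,-10.5,-6.3,-1.8,0,100,-14,-8.4,-2.4,0,100,-17,-10,-2.9,0])

```text
clock: 0.93
eef_pos: [450.3, 340.1, 290.7]
tool_rot: [-3.141, 0.001, 2.885]
force: [0.4, 0.5, 0.1]
width: 85.1
gripper_force: 0.0
```

Request:
arm_command(series=[100,-2.5,-1.5,-0.4,2,100,-5,-3,-0.8,5.4,100,-5,-3,-0.8,5.4,100,-5,-3,-0.8,5.4,100,-5,-3,-0.8,5.4])

```text
clock: 1.35
eef_pos: [488.6, 302.1, 297.9]
tool_rot: [-3.141, -0.001, 2.793]
force: [-0.4, -0.0, -0.3]
width: 85.5
gripper_force: 0.0
```

```bash
python3 - <<'E'
from h import *
from cell import viewer
go(500,290,300,160)
m=viewer.camera_model("wrist");p,d=viewer.get_image("wrist")
np.savez("pics/w1.npz",p=p,d=d,**m);print(m)
cv2.imwrite("pics/w1.png",cv2.resize(p[:,:,::-1],(768,576),interpolation=cv2.INTER_CUBIC))
E
```

```text
clock 1.35 pos [488.6 302.1 297.9] rpy [-1.7998e+02 -8.0000e-02  1.6004e+02] q7 0.67 F [-0.4 -0.  -0.3] w [85.5  0. ]
shift cm [-1.49 -0.74 -0.21] turn 0.0 rows>= 1.0
{'mtx': array([[297.31863964,   0.        , 264.25739346],
       [  0.        , 297.31863964, 191.06561258],
       [  0.        ,   0.        ,   1.        ]]), 'R': array([[ 3.42222555e-01,  9.39618892e-01, -2.47871251e-04],
       [ 8.98233369e-01, -3.27071908e-01,  2.93599696e-01],
       [ 2.75790749e-01, -1.00699084e-01, -9.55928427e-01]]), 't': array([-450.21010174, -398.74593764,  337.78729164])}
```

View pics/w1.png

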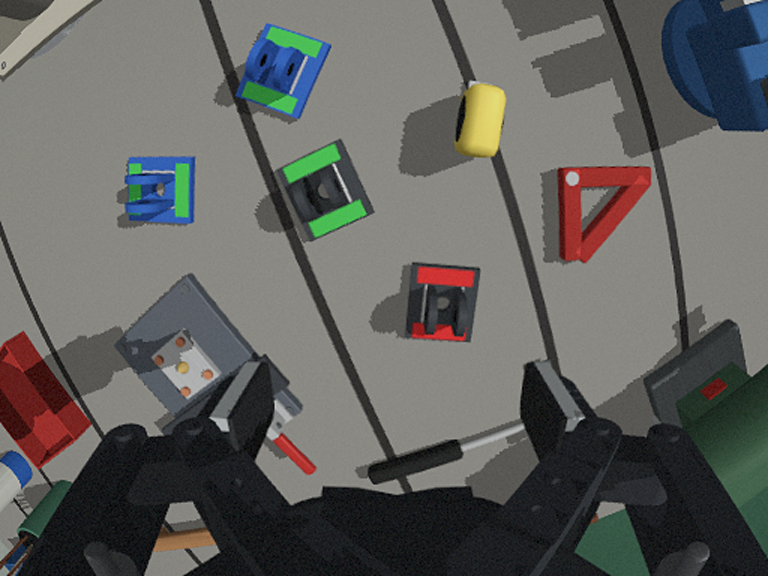

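The wrist view (768-wide) shows the green-tagged dark foot at (325,190), the red-tagged one at (442,302), the jig pin at (183,367) and its four pads. The tray is partly in view at lower left. I'll fit the plates from tag masks on the z=10 plane.

```bash
cat >> h.py <<'E'
def wray(pts,m,z):
    """fisheye pixels (native 512x384) -> world points on plane z"""
    q=np.asarray(pts,float).reshape(-1,2);K=m['mtx']
    a=(q-[K[0,2],K[1,2]])/K[0,0];r=np.linalg.norm(a,axis=1,keepdims=True)+1e-9
    ray=np.c_[np.sin(r)*a/r,np.cos(r)]@m['R'];C=-m['R'].T@m['t']
    return C+ray*((z-C[2])/ray[:,2:])
def hsv(p): return np.moveaxis(cv2.cvtColor(p,cv2.COLOR_RGB2HSV).astype(int),-1,0)
def tags(p,m,col,box,z=10):
    H,S,V=hsv(p);k=(S>150)&(V>60)&((H>45)&(H<75) if col=='green' else (H<8)|(H>172))
    u0,v0,u1,v1=box;w=np.zeros_like(k);w[v0:v1,u0:u1]=k[v0:v1,u0:u1]
    v,u=np.nonzero(w);P=wray(np.c_[u,v],m,z)[:,:2].astype(np.float32)
    (c,wh,a)=cv2.minAreaRect(P);print(col,"n",len(P),"centre",np.round(c,1),"size",np.round(wh,1),"angle",round(a,1))
E
python3 - <<'E'
from h import *
m=dict(np.load("pics/w1.npz"));p=m['p']
tags(p,m,'green',(180,90,252,165));tags(p,m,'red',(266,172,325,232))
s=1.5
print("green corners",wray(np.array([(276,178),(341,140),(374,213),(312,241)])/s,m,10).round(0)[:,:2].tolist())
print("red corners",wray(np.array([(413,263),(480,266),(470,342),(407,335)])/s,m,10).round(0)[:,:2].tolist())
print("pin",wray(np.array([183,367])/s,m,35).round(1)[0])
print("pads",wray(np.array([(182,341),(159,359),(208,375),(186,392)])/s,m,29).round(1)[:,:2].tolist())
d=m['d'];print("depth",d[245,122],d[60:62,100])
a=cv2.resize(p[175:300,60:220],(800,625),interpolation=cv2.INTER_CUBIC)[:600]
cv2.imwrite("pics/w1jig.png",a[:,:,::-1])
E
```

```text
green n 807 centre [427.7 248.6] size [76.1 55.9] angle 3.5
red n 644 centre [577.  318.6] size [56.2 76.7] angle 65.5
green corners [[398.0, 209.0], [388.0, 282.0], [466.0, 286.0], [470.0, 219.0]]
red corners [[526.0, 305.0], [552.0, 368.0], [628.0, 334.0], [597.0, 274.0]]
pin [542.6  29.5  35. ]
pads [[515.8, 41.1], [526.1, -0.8], [562.6, 51.0], [574.2, 10.9]]
depth 453.90274 [394.56534 397.49203]
```

View pics/w1jig.png

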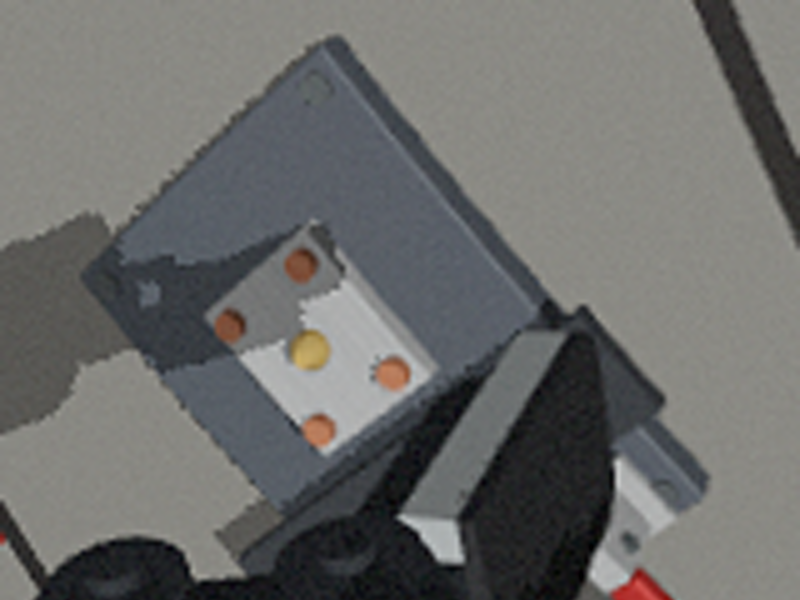

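The jig crop shows the pin at (310,350) and the pads at (300,265), (230,325), (392,373) and (318,430). Its yaw is roughly 13°, to be refined from above later. Now I approach the red foot.

```bash
python3 -c "
from h import *
go(577,318.6,110,155.5)"
```

```text
clock 1.4 pos [488.1 302.7 297.9] rpy [-1.7999e+02 -9.0000e-02  1.6012e+02] q7 0.67 F [-0.6  0.3 -0.3] w [85.3  0. ]
shift cm [-7.82  4.52 18.79] turn 4.6 rows>= 5.0
```

Request:
arm_command(series=[100,-1.6,0.9,3.7,1,100,-3.2,1.8,7.4,2,100,-4.8,2.7,11.1,3,100,-6.4,3.6,14.8,4,100,-7.8,4.5,18.0,4.6])

```text
clock: 1.82
eef_pos: [576.9, 318.6, 115.6]
tool_rot: [-3.14, -0.002, 2.714]
force: [0.5, 0.8, 0.3]
width: 85.3
gripper_force: 0.0
```

Request:
arm_command(series=[100,0,0,0.8,0,100,0,0,0.8,0,100,0,0,0.8,0,100,0,0,0.8,0,100,0,0,0.8,0])

```text
clock: 2.23
eef_pos: [578.3, 318.4, 113.1]
tool_rot: [3.138, 0.002, 2.713]
force: [-0.1, 0.3, 0.9]
width: 85.5
gripper_force: 0.0
```

```bash
python3 - <<'E'
from h import *
from cell import viewer
go(577,318.6,110,155.5)
m=viewer.camera_model("wrist");p,d=viewer.get_image("wrist")
m['p']=p;np.savez("pics/w2.npz",d=d,**m)
H,S,V=hsv(p);k=(S>150)&(V>60)&((H<8)|(H>172))
n,l,st,c=cv2.connectedComponentsWithStats(k.astype(np.uint8))
for i in range(1,n):
    if st[i,4]>150: print(st[i],wray(c[i],m,10).round(1))
cv2.imwrite("pics/w2.png",p[:,:,::-1])
E
```

```text
clock 2.23 pos [578.3 318.4 113.1] rpy [1.7981e+02 1.0000e-01 1.5547e+02] q7 0.68 F [-0.1  0.3  0.9] w [85.5  0. ]
shift cm [ 0.13 -0.04  0.31] turn -0.0 rows>= 1.0
[ 383   17  100  109 6235] [[532.3 500.3  10. ]]
[ 231  143   68   20 1343] [[549.4 331.2  10. ]]
[233 211  63  18 757] [[604.5 305.9  10. ]]
[111 335  36  34 421] [[702.7  66.1  10. ]]
```

View pics/w2.png

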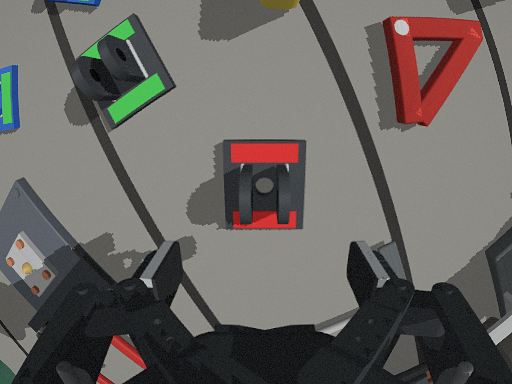

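The wrist view shows the red-tagged foot square between the fingers, with plate corners at (224,140) and (303,229). I'll descend and grasp.

Request:
arm_command(series=[100,0.1,0,3.2,0,100,0.1,0,6.4,0,100,0.1,0,9.0,0,100,0.1,0,9.6,0,100,0.1,0,9.6,0])

```text
clock: 2.7
eef_pos: [576.0, 317.3, 13.7]
tool_rot: [-3.14, -0.002, 2.712]
force: [0.2, 0.3, -0.4]
width: 85.2
gripper_force: 0.0
```

Request:
arm_command(series=[0,0,0,0,0,0,0,0,0,0,0,0,0,0,0,0,0,0,0,0,0,0,0,0,0])

```text
clock: 3.12
eef_pos: [578.3, 318.6, 16.3]
tool_rot: [3.139, 0.002, 2.712]
force: [-1.0, -0.1, 5.8]
width: 35.4
gripper_force: 61.8
```

```bash
python3 -c "
from h import *
go(577,318.6,17,155.5)"
```

```text
clock 3.12 pos [578.3 318.6  16.3] rpy [1.7984e+02 1.0000e-01 1.5540e+02] q7 0.69 F [-1.  -0.1  5.8] w [35.4 61.8]
shift cm [ 0.12 -0.05 -0.07] turn -0.1 rows>= 1.0
```

```bash
python3 - <<'E'
from h import *
for n in("scene0","side0"):
    p,d,X=load(n);H,S,V=hsv(p)
    k=((H<8)|(H>172))&(S>150)&(d>0)&(X[...,1]<-180)&(X[...,1]>-430)&(X[...,0]>380)&(X[...,0]<660)
    for a,b in((38,60),(0,9)):
        P=X[k&(X[...,2]>a)&(X[...,2]<b)][:,:2].astype(np.float32)
        lo,hi=np.percentile(P,[1,99],axis=0);print(n,a,len(P),cv2.minAreaRect(P),lo,hi)
go(577,318.6,160,155.5)
go(520,-300,160,155.5)
E
```

```text
scene0 38 242 ((522.6409912109375, -294.3796691894531), (176.65798950195312, 153.734375), 12.65554428100586) [ 426.72525543 -381.65762115] [ 621.43689514 -204.58200821]
scene0 0 855 ((509.56585693359375, -310.40386962890625), (206.9510498046875, 172.55990600585938), 13.29450511932373) [ 433.61851135 -389.17389832] [ 612.22351929 -224.41390717]
side0 38 297 ((520.0689697265625, -295.4617614746094), (175.030029296875, 152.36256408691406), 12.272056579589844) [ 422.67991577 -384.93601685] [ 613.61337646 -210.09584229]
side0 0 923 ((520.0601806640625, -295.82208251953125), (170.94903564453125, 150.0950927734375), 13.640024185180664) [ 431.65746765 -379.05540039] [ 607.2762085  -212.48127777]
clock 3.12 pos [578.3 318.6  16.3] rpy [1.7984e+02 1.0000e-01 1.5540e+02] q7 0.69 F [-1.  -0.1  5.8] w [35.4 61.8]
shift cm [  0.12  -0.05 -14.37] turn -0.1 rows>= 4.0
clock 3.12 pos [578.3 318.6  16.3] rpy [1.7984e+02 1.0000e-01 1.5540e+02] q7 0.69 F [-1.  -0.1  5.8] w [35.4 61.8]
shift cm [-20.45 -58.67 -14.37] turn -0.1 rows>= 16.0
```

Request:
arm_command(series=[0,0,0,-3,0,0,0,0,-6.5,0,0,0,0,-10.5,0,0,0,0,-14,0,0,0,0,-16,0])

```text
clock: 3.53
eef_pos: [577.9, 318.0, 178.0]
tool_rot: [3.139, 0.002, 2.712]
force: [0.7, 0.1, -5.9]
width: 35.2
gripper_force: 63.5
```

```bash
python3 -c "
from h import *
go(521,-295,170,155.5)"
```

```text
clock 3.53 pos [577.9 318.  178. ] rpy [1.7983e+02 1.2000e-01 1.5539e+02] q7 0.67 F [ 0.7  0.1 -5.9] w [35.2 63.5]
shift cm [-20.35 -58.1    0.8 ] turn -0.1 rows>= 15.0
```

Request:
arm_command(series=[0,-0.9,-2.5,0,0,0,-2.2,-6.2,0,0,0,-3.5,-10,0,0,0,-4.8,-13.8,0,0,0,-6.2,-17.6,0,0])

```text
clock: 3.95
eef_pos: [558.1, 129.9, 173.6]
tool_rot: [-3.14, -0.002, 2.713]
force: [1.4, -0.3, -6.3]
width: 35.2
gripper_force: 63.1
```

Request:
arm_command(series=[0,-1.3,-3.8,0,0,0,-2.6,-7.6,0,0,0,-3.9,-11.4,0,0,0,-5.3,-15.2,0,0,0,-6.6,-19,0,0])

```text
clock: 4.37
eef_pos: [539.5, -70.2, 173.7]
tool_rot: [-3.141, -0.002, 2.712]
force: [1.1, 0.3, -6.8]
width: 35.4
gripper_force: 63.1
```

Request:
arm_command(series=[0,-1.3,-3.8,0,0,0,-2.7,-7.6,0,0,0,-4,-11.4,0,0,0,-5.3,-15,0,0,0,-6.4,-18,0.3,0])

```text
clock: 4.78
eef_pos: [522.5, -262.3, 171.1]
tool_rot: [-3.14, -0.001, 2.71]
force: [0.3, -0.5, -7.3]
width: 35.1
gripper_force: 63.2
```

Request:
arm_command(series=[0,-0.8,-2.5,0.5,0,0,-1.1,-3.5,0.5,0,0,-1.1,-3.5,0.5,0,0,-1.1,-3.5,0.5,0,0,-1.1,-3.5,0.5,0])

```text
clock: 5.2
eef_pos: [519.6, -293.0, 165.8]
tool_rot: [3.14, -0.002, 2.714]
force: [-0.2, 0.9, -7.0]
width: 35.6
gripper_force: 63.1
```

```bash
python3 - <<'E'
from h import *
from cell import viewer
go(521,-295,24,155.5)
m=viewer.camera_model("wrist");p,d=viewer.get_image("wrist")
m['p']=p;np.savez("pics/w3.npz",d=d,**m)
cv2.imwrite("pics/w3.png",cv2.resize(p[:,:,::-1],(768,576)))
E
```

```text
clock 5.2 pos [ 519.6 -293.   165.8] rpy [ 1.7991e+02 -1.2000e-01  1.5549e+02] q7 1.66 F [-0.2  0.9 -7. ] w [35.6 63.1]
shift cm [-0.2  -0.12 14.18] turn -0.0 rows>= 4.0
```

View pics/w3.png

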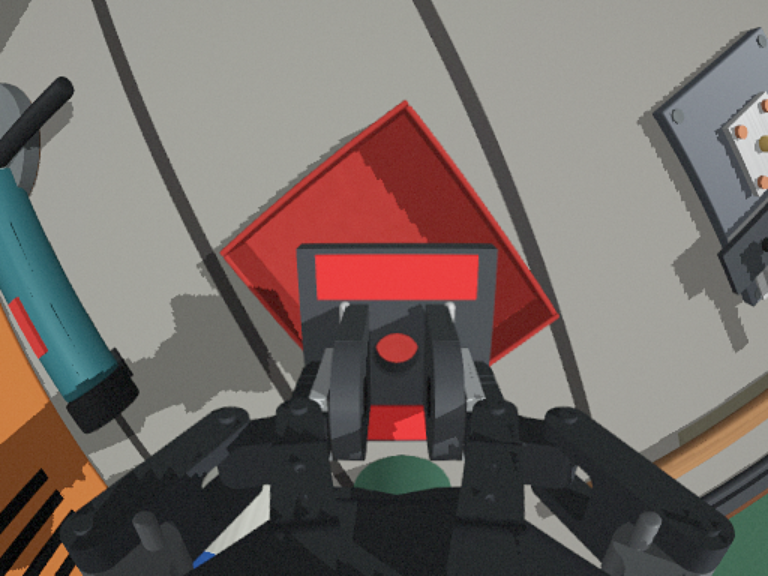

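The wrist view shows the foot held square over the tray. The tray rim corners are at (405,103), (224,253) and (557,317).

```bash
python3 - <<'E'
from h import *
m=dict(np.load("pics/w3.npz"))
P=wray(np.array([(405,103),(224,253),(557,317)])/1.5,m,45);print(P.round(1),(P[1]+P[2])/2,np.linalg.norm(P[0]-P[1]),np.linalg.norm(P[0]-P[2]))
c=(P[1]+P[2])/2;go(c[0],c[1],21,155.5)
E
```

```text
[[ 427.2 -245.8   45. ]
 [ 460.1 -386.5   45. ]
 [ 589.1 -208.6   45. ]] [ 524.5773461  -297.53184933   45.        ] 144.4715866740718 166.06637054673257
clock 5.25 pos [ 520.  -292.8  166. ] rpy [ 1.7991e+02 -9.0000e-02  1.5554e+02] q7 1.66 F [ 0.   0.8 -7.6] w [35.3 63.1]
shift cm [-0.61 -0.25 14.5 ] turn 0.0 rows>= 4.0
```

Request:
arm_command(series=[0,-0.4,-0.2,3.5,0,0,-0.4,-0.2,7.5,0,0,-0.4,-0.2,11,0,0,-0.4,-0.2,13,0,0,-0.4,-0.2,14.0,0])

```text
clock: 5.67
eef_pos: [521.1, -295.4, 23.1]
tool_rot: [3.14, -0.006, 2.715]
force: [0.3, 0.3, -6.9]
width: 35.4
gripper_force: 62.9
```

Request:
arm_command(series=[0,0,0,0.1,0,0,0,0,0.2,0,0,0,0,0.3,0,0,0,0,0.3,0,0,0,0,0.3,0])

```text
clock: 6.08
eef_pos: [523.7, -299.1, 25.0]
tool_rot: [-3.141, 0.003, 2.712]
force: [1.2, 0.3, -6.7]
width: 35.5
gripper_force: 63.0
```

Request:
arm_command(series=[0,0,0,0.1,0,0,0,0,0.2,0,0,0,0,0.3,0,0,0,0,0.4,0,0,0,0,0.4,0])

```text
clock: 6.5
eef_pos: [522.7, -298.7, 20.3]
tool_rot: [3.141, 0.0, 2.712]
force: [-2.2, 0.3, 2.8]
width: 35.1
gripper_force: 64.2
```

Request:
arm_command(series=[60,0,0,0,0,100,0,0,0,0,100,0,0,0,0,100,0,0,0,0,100,0,0,0,0])

```text
clock: 6.92
eef_pos: [522.9, -298.7, 19.5]
tool_rot: [-3.142, 0.001, 2.712]
force: [1.1, -0.9, -0.1]
width: 85.0
gripper_force: 0.0
```

Request:
arm_command(series=[100,0,0,-2,0,100,0,0,-5,0,100,0,0,-9,0,100,0,0,-13,0,100,0,0,-17,0])

```text
clock: 7.33
eef_pos: [522.2, -298.4, 191.0]
tool_rot: [-3.142, -0.001, 2.712]
force: [0.8, -0.4, -0.7]
width: 85.2
gripper_force: 0.0
```

```bash
python3 - <<'E'
from h import *
from cell import viewer
p,d=viewer.get_image("scene");m=viewer.camera_model("scene")
X=cloud(p,d,**m);H,S,V=hsv(p)
k=(V<75)&(S<120)&(X[...,1]<-230)&(X[...,1]>-360)&(X[...,0]>450)&(X[...,0]<590)&(d>0)&(X[...,2]<90)
print(k.sum(),X[k].mean(0),np.percentile(X[k],[2,98],axis=0).round())
cv2.imwrite("pics/s4.png",cv2.resize(p[120:210,150:260,::-1],(440,360)))
go(565,40,240,13+180)
E
```

```text
233 [ 527.47286743 -288.51710935   34.89095659] [[ 504. -330.    7.]
 [ 563. -253.   65.]]
clock 7.38 pos [ 526.6 -301.   199.4] rpy [-179.96    0.78  155.38] q7 1.66 F [ 1.1 -1.   4.4] w [85.3  0. ]
shift cm [10.72 32.6  -4.06] turn -37.6 rows>= 9.0
```

View pics/s4.png

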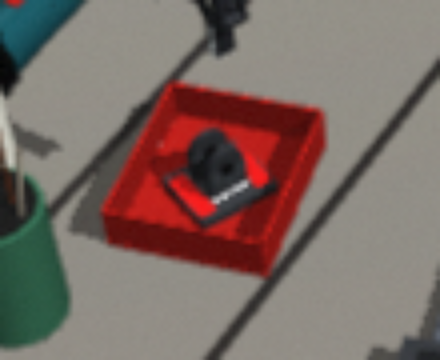

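The red foot stands upright on the tray floor, at crop (215,175). Next I'll look at the jig from above with the wrist camera.

```bash
python3 - <<'E'
from h import *
go(614,45,130,193)
E
```

```text
clock 7.38 pos [ 526.6 -301.   199.4] rpy [-179.96    0.78  155.38] q7 1.66 F [ 1.1 -1.   4.4] w [85.3  0. ]
shift cm [ 6.47 35.1   6.94] turn -37.6 rows>= 9.0
```

Request:
arm_command(series=[100,0.7,3.6,0.3,-6,100,1.4,7.2,0.6,-13,100,2.1,11,1,-20,100,2.8,15,1.5,-27,100,3.5,19,2,-33])

```text
clock: 7.8
eef_pos: [570.2, -109.8, 169.4]
tool_rot: [-3.141, 0.001, -2.99]
force: [0.2, -0.5, -0.0]
width: 85.2
gripper_force: 0.0
```

```bash
python3 - <<'E'
from h import *
go(614,45,130,193)
E
```

```text
clock 7.8 pos [ 570.2 -109.8  169.4] rpy [-1.7999e+02  5.0000e-02 -1.7131e+02] q7 1.8 F [ 0.2 -0.5 -0. ] w [85.2  0. ]
shift cm [-6.67 14.64  3.94] turn -4.3 rows>= 4.0
```

Request:
arm_command(series=[100,-1.6,3.6,1,-2,100,-3.3,7.3,2,-4,100,-5,11,3,-4.3,100,-6.6,14.3,3.8,-4.3,100,-6.6,14.3,3.8,-4.3])

```text
clock: 8.22
eef_pos: [615.0, 51.8, 129.7]
tool_rot: [3.134, 0.002, -2.908]
force: [0.4, 2.7, 0.2]
width: 85.5
gripper_force: 0.0
```

Request:
arm_command(series=[100,0,0,0,0,100,0,0,0,0,100,0,0,0,0,100,0,0,0,0,100,0,0,0,0])

```text
clock: 8.63
eef_pos: [614.3, 38.1, 131.7]
tool_rot: [-3.141, 0.0, -2.922]
force: [0.2, 0.2, -0.1]
width: 85.4
gripper_force: 0.0
```

```bash
python3 - <<'E'
from h import *
from cell import viewer
go(614,45,130,193)
m=viewer.camera_model("wrist");p,d=viewer.get_image("wrist")
m['p']=p;np.savez("pics/w5.npz",d=d,**m)
print("C",(-m['R'].T@m['t']).round(1))
cx,cy=map(int,(256,150))
cv2.imwrite("pics/w5.png",cv2.resize(p[50:250,130:396,::-1],(798,600),interpolation=cv2.INTER_CUBIC))
E
```

```text
clock 8.63 pos [614.3  38.1 131.7] rpy [-1.7996e+02  1.0000e-02 -1.6744e+02] q7 1.61 F [ 0.2  0.2 -0.1] w [85.4  0. ]
shift cm [-0.12  0.68  0.17] turn -0.4 rows>= 1.0
C [541.9  20.9 273.5]
```

View pics/w5.png

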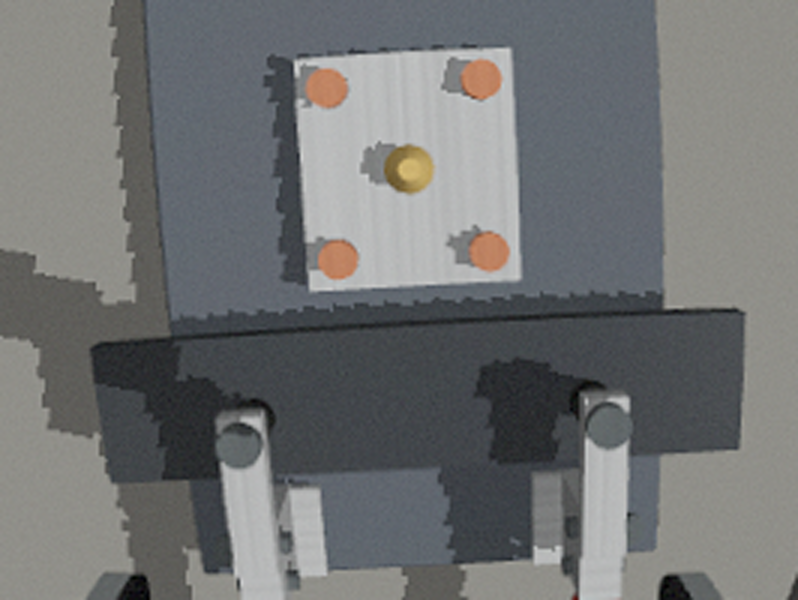

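The crop shows the pin nose at (409,168), the pads at (327,87), (481,79), (338,259) and (489,251), and the seat corners at (294,60), (511,47), (521,279) and (309,291). The bar's near top edge runs from (92,347) to (743,312).

```bash
python3 - <<'E'
from h import *
m=dict(np.load("pics/w5.npz"))
f=lambda L:(np.array(L,float)+.5)/3-.5+[130,50]
pin=wray(f([(409,168)]),m,35);pads=wray(f([(327,87),(481,79),(338,259),(489,251)]),m,29);seat=wray(f([(294,60),(511,47),(521,279),(309,291)]),m,24)
bar=wray(f([(92,347),(743,312)]),m,32)
print("pin",pin.round(1));print("pads",pads.round(1).tolist(),pads.mean(0));print("seat",seat.round(1).tolist(),seat.mean(0));print("bar",bar.round(1),np.linalg.norm(bar[0]-bar[1]))
a=lambda v:np.degrees(np.arctan2(v[1],v[0])).round(2)
print("yaw pads",a(pads[2]-pads[0]),a(pads[3]-pads[1]),a(pads[0]-pads[1])+90,a(pads[2]-pads[3])+90,"seat",a(seat[3]-seat[0]),a(seat[2]-seat[1]),a(seat[0]-seat[1])+90,a(seat[3]-seat[2])+90,"bar",a(bar[0]-bar[1])+90)
y=np.radians(12);b=bar.mean(0)-pin[0];print("pin->bar along x",b)
go(427.7,248.6,130,183.5)
E
```

```text
pin [[544.5  22.6  35. ]]
pads [[527.4, -3.8, 29.0], [516.3, 36.2, 29.0], [573.2, 9.0, 29.0], [562.0, 49.0, 29.0]] [544.72056326  22.57366885  29.        ]
seat [[521.4, -14.9, 24.0], [504.9, 42.5, 24.0], [568.1, 60.3, 24.0], [584.5, 2.5, 24.0]] [544.70223686  22.60172229  24.        ]
bar [[611.5 -56.1  32. ]
 [560.6 124.7  32. ]] 187.77878765056974
yaw pads 15.62 15.69 15.560000000000002 15.659999999999997 seat 15.46 15.71 16.03 15.879999999999995 bar 15.719999999999999
pin->bar along x [41.56138202 11.72341732 -3.        ]
clock 8.68 pos [614.3  38.5 131.7] rpy [-1.7998e+02  2.0000e-02 -1.6741e+02] q7 1.61 F [ 0.5 -0.4  1.1] w [85.2  0. ]
shift cm [13.63 24.57  0.17] turn 9.1 rows>= 7.0
```

Request:
arm_command(series=[100,1.2,2.2,0,0,100,3,5.4,0,0,100,4.8,8.7,0,0,100,6.7,12,0,0,100,8.6,15.5,0,0])

```text
clock: 9.1
eef_pos: [495.5, 172.1, 131.7]
tool_rot: [-3.142, 0.001, -2.922]
force: [0.3, 0.5, 0.4]
width: 85.4
gripper_force: 0.0
```

Request:
arm_command(series=[100,1.8,3.2,0,2,100,3.6,6.6,0.4,5,100,5,9,0.9,9,100,5,9,1.5,9,100,5,9,1.5,9])

```text
clock: 9.52
eef_pos: [426.3, 250.0, 116.0]
tool_rot: [-3.141, -0.001, -3.073]
force: [0.5, -0.2, -0.5]
width: 85.4
gripper_force: 0.0
```

Request:
arm_command(series=[100,0,0,0,0,100,0,0,0,0,100,0,0,0,0,100,0,0,0,0,100,0,0,0,0])

```text
clock: 9.93
eef_pos: [428.5, 248.2, 116.6]
tool_rot: [3.141, 0.0, -3.079]
force: [1.6, -0.2, -1.0]
width: 85.6
gripper_force: 0.0
```

```bash
python3 - <<'E'
from h import *
from cell import viewer
m=viewer.camera_model("wrist");p,d=viewer.get_image("wrist")
m['p']=p;np.savez("pics/w6.npz",d=d,**m)
tags(p,m,'green',(200,100,330,260))
H,S,V=hsv(p);k=(S>150)&(V>60)&(H>45)&(H<75)
n,l,st,c=cv2.connectedComponentsWithStats(k.astype(np.uint8))
for i in range(1,n):
    if st[i,4]>100: print(st[i],wray(c[i],m,10).round(1))
go(427.7,248.6,17,183.5)
E
```

```text
green n 1956 centre [427.4 248.5] size [76.2 55.8] angle 3.8
[290   0  46  44 658] [[280.3 277.4  10. ]]
[ 224   31   59   59 1204] [[319.3 230.4  10. ]]
[ 67  61  17  16 175] [[322.5  62.   10. ]]
[ 98  84  35  62 919] [[366.9 108.   10. ]]
[ 57  93  15  12 126] [[350.6  48.1  10. ]]
[ 233  144   67   19 1239] [[397.3 246.5  10. ]]
[236 211  62  17 717] [[458.1 250.2  10. ]]
clock 9.98 pos [428.3 248.3 116.6] rpy [ 1.7999e+02  2.0000e-02 -1.7638e+02] q7 1.05 F [-0.6 -0.  -0.1] w [85.3  0. ]
shift cm [0.06 0.03 9.96] turn 0.1 rows>= 3.0
```

Request:
arm_command(series=[100,0,0,3.5,0,100,0,0,7,0,100,0,0,9.5,0,100,0,0,10,0,100,0,0,10,0])

```text
clock: 10.4
eef_pos: [426.8, 248.1, 15.1]
tool_rot: [-3.14, -0.003, -3.077]
force: [-0.1, 0.7, 0.9]
width: 85.2
gripper_force: 0.0
```

Request:
arm_command(series=[0,0,0,0,0,0,0,0,0,0,0,0,0,0,0,0,0,0,0,0,0,0,0,0,0])

```text
clock: 10.82
eef_pos: [428.6, 249.7, 17.8]
tool_rot: [3.14, 0.002, -3.077]
force: [-0.4, 0.3, 6.0]
width: 35.7
gripper_force: 60.4
```

```bash
python3 - <<'E'
from h import *
go(427.7,248.6,17,183.6)
E
```

```text
clock 10.82 pos [428.6 249.7  17.8] rpy [ 1.7991e+02  1.3000e-01 -1.7629e+02] q7 1.05 F [-0.4  0.3  6. ] w [35.7 60.4]
shift cm [ 0.1  -0.1   0.08] turn 0.1 rows>= 1.0
```

Request:
arm_command(series=[0,0,0,-1,0,0,0,0,-3,0,0,0,0,-5.5,0,0,0,0,-7,0,0,0,0,-8,0])

```text
clock: 11.23
eef_pos: [427.8, 248.9, 98.3]
tool_rot: [3.141, 0.001, -3.077]
force: [-0.1, 0.7, -7.5]
width: 35.2
gripper_force: 62.0
```

Request:
arm_command(series=[0,0,0,0,0,0,0,0,0,0,0,0,0,0,0,0,0,0,0,0,0,0,0,0,0])

```text
clock: 11.65
eef_pos: [427.0, 248.5, 95.4]
tool_rot: [-3.141, -0.002, -3.077]
force: [1.2, -0.0, -6.8]
width: 35.2
gripper_force: 62.0
```

```bash
python3 - <<'E'
from h import *
from cell import viewer,monitor
go(544.6,22.6,100,195.7)
z=monitor.read_state()['eef_pos'][2]
m=viewer.camera_model("wrist");p,d=viewer.get_image("wrist")
m['p']=p;np.savez("pics/w7.npz",d=d,**m)
H,S,V=hsv(p);k=(S>150)&(V>60)&(H>45)&(H<75)
n,l,st,c=cv2.connectedComponentsWithStats(k.astype(np.uint8))
for i in range(1,n):
    if st[i,4]>100: print(st[i],wray(c[i],m,z-6).round(1))
cv2.imwrite("pics/w7.png",cv2.resize(p[100:300,130:396,::-1],(798,600),interpolation=cv2.INTER_CUBIC))
E
```

```text
clock 11.65 pos [427.  248.5  95.4] rpy [-1.7994e+02 -1.1000e-01 -1.7630e+02] q7 1.05 F [ 1.2 -0.  -6.8] w [35.2 62. ]
shift cm [-10.27 -23.3   -0.46] turn -12.0 rows>= 7.0
[220  27  55  42 989] [[327.3 231.2  89.4]]
[ 54  61  18  17 185] [[333.2 125.2  89.4]]
[ 86  85  37  66 946] [[362.1 155.2  89.4]]
[ 44  97  15  11 112] [[352.  115.9  89.4]]
[ 211  170  107   31 2596] [[395.4 244.7  89.4]]
[245 270  39  22 655] [[454.  248.9  89.4]]
```

View pics/w7.png

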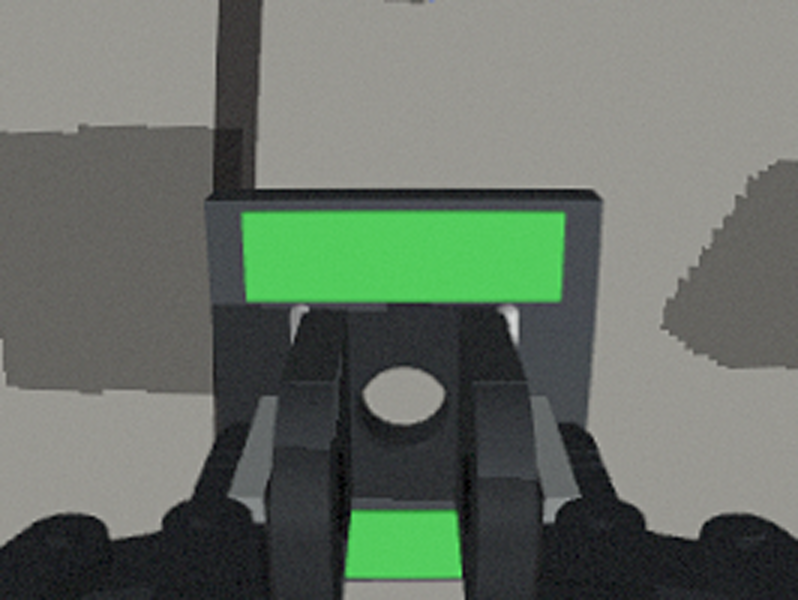

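The foot is held square, with its tag outer edges at crop (404,211) and (404,578) and the hole rim spanning columns 362–446 and rows 366–441. From these I compute the hole's offset from the TCP.

```bash
python3 - <<'E'
from h import *
m=dict(np.load("pics/w7.npz"));tcp=np.array([427.,248.5,95.4]);yaw=np.radians(183.7)
f=lambda L:(np.array(L,float)+.5)/3-.5+[130,100]
T=np.array([[np.cos(yaw),np.sin(yaw)],[np.sin(yaw),-np.cos(yaw)]])
def rel(L,z): return ((wray(f(L),m,tcp[2]+z)-tcp)[:,:2]@T.T).round(1)
for z in(-6,-7,-8):
    print(z,"tag edges",rel([(404,211),(404,578)],z).tolist(),"tag L/R",rel([(242,211),(565,211),(247,301),(562,301)],z).tolist(),"hole",rel([(362,402),(446,402),(404,366),(404,441)],z).tolist())
E
```

```text
-6 tag edges [[39.8, -1.1], [-35.8, -1.2]] tag L/R [[40.0, -29.0], [39.9, 26.5], [23.6, -29.0], [23.6, 26.8]] hole [[4.1, -8.9], [4.1, 6.5], [11.3, -1.2], [-3.9, -1.2]]
-7 tag edges [[39.6, -1.1], [-36.5, -1.2]] tag L/R [[39.7, -29.2], [39.7, 26.7], [23.3, -29.1], [23.3, 27.0]] hole [[3.6, -8.9], [3.6, 6.6], [10.9, -1.2], [-4.5, -1.2]]
-8 tag edges [[39.4, -1.1], [-37.3, -1.2]] tag L/R [[39.5, -29.4], [39.5, 26.9], [22.9, -29.3], [22.9, 27.2]] hole [[3.2, -9.0], [3.2, 6.6], [10.5, -1.2], [-5.0, -1.2]]
```

```bash
python3 - <<'E'
from h import *
go(526.4,18.7,80,195.66)
E
```

```text
clock 11.7 pos [427.2 248.6  95.5] rpy [-1.7995e+02 -1.0000e-01 -1.7630e+02] q7 1.05 F [ 0.3 -0.1 -7.7] w [35.5 62. ]
shift cm [ -8.42 -23.58   1.55] turn -12.0 rows>= 7.0
```

Request:
arm_command(series=[0,-0.7,-1.9,0,0,0,-1.8,-5,0,0,0,-3,-8.5,0,0,0,-4.2,-12,0,0,0,-5.4,-15.3,0,0])

```text
clock: 12.12
eef_pos: [491.5, 97.7, 95.9]
tool_rot: [-3.141, -0.001, -3.077]
force: [1.0, 0.7, -7.4]
width: 35.3
gripper_force: 62.1
```

Request:
arm_command(series=[0,-1.1,-3,0,-3,0,-2.2,-6,0,-7,0,-3,-8.2,0,-11,0,-3,-8.2,0.5,-12,0,-3,-8.2,1,-12])

```text
clock: 12.53
eef_pos: [527.2, 17.3, 85.8]
tool_rot: [-3.141, -0.0, -2.872]
force: [0.1, 0.6, -7.9]
width: 35.4
gripper_force: 62.6
```

Request:
arm_command(series=[0,0,0,0,0,0,0,0,0,0,0,0,0,0,0,0,0,0,0,0,0,0,0,0,0])

```text
clock: 12.95
eef_pos: [526.7, 20.7, 86.6]
tool_rot: [3.141, 0.0, -2.866]
force: [-0.1, 0.0, -7.6]
width: 35.6
gripper_force: 62.5
```

```bash
python3 - <<'E'
from h import *
go(526.4,18.7,56,195.66)
E
```

```text
clock 12.95 pos [526.7  20.7  86.6] rpy [ 1.7999e+02  2.0000e-02 -1.6422e+02] q7 1.6 F [-0.1  0.  -7.6] w [35.6 62.5]
shift cm [ 0.08 -0.19  3.06] turn 0.1 rows>= 1.0
```

Request:
arm_command(series=[0,0.1,-0.2,1,0.1,0,0.1,-0.2,2,0.1,0,0.1,-0.2,2.8,0.1,0,0.1,-0.2,3,0.1,0,0.1,-0.2,3,0.1])

```text
clock: 13.37
eef_pos: [525.3, 17.6, 55.1]
tool_rot: [3.141, -0.003, -2.869]
force: [-0.6, -0.8, -7.0]
width: 35.2
gripper_force: 62.5
```

Request:
arm_command(series=[0,0,0,0.05,0,0,0,0,0.1,0,0,0,0,0.15,0,0,0,0,0.2,0,0,0,0,0.2,0])

```text
clock: 13.78
eef_pos: [526.5, 17.6, 54.6]
tool_rot: [-3.142, 0.0, -2.869]
force: [0.1, -0.5, -7.5]
width: 35.2
gripper_force: 62.5
```

Request:
arm_command(series=[0,0,0.1,0.05,0,0,0,0.1,0.1,0,0,0,0.1,0.15,0,0,0,0.1,0.2,0,0,0,0.1,0.2,0])

```text
clock: 14.2
eef_pos: [526.1, 18.7, 52.8]
tool_rot: [3.142, 0.0, -2.869]
force: [-0.6, -0.5, -1.8]
width: 35.2
gripper_force: 63.5
```

```bash
python3 - <<'E'
from h import *
go(526.4,18.7,52,195.66)
E
```

```text
clock 14.2 pos [526.1  18.7  52.8] rpy [ 1.8000e+02  1.0000e-02 -1.6439e+02] q7 1.59 F [-0.6 -0.5 -1.8] w [35.2 63.5]
shift cm [-0.03 -0.01  0.08] turn -0.1 rows>= 1.0
```

Contact shows as the z force rising from -7.5 to -1.8 N with the TCP at z 52.8, so the foot is riding on the pin. Now I slide along tool -x.

Request:
arm_command(series=[0,-0.2,0,0.1,0,0,-0.4,0,0.1,0,0,-0.7,0,0.1,0,0,-1.0,0,0.1,0,0,-1.3,0,0.1,0])

```text
clock: 14.62
eef_pos: [527.3, 19.0, 52.5]
tool_rot: [3.141, -0.023, -2.871]
force: [-27.6, -5.7, 36.6]
width: 35.2
gripper_force: 67.6
```

Request:
arm_command(series=[0,-0.1,0,0.1,0,0,-0.2,0,0.1,0,0,-0.3,0,0.1,0,0,-0.3,0,0.1,0,0,-0.3,0,0.1,0])

```text
clock: 15.03
eef_pos: [527.4, 19.1, 52.4]
tool_rot: [3.142, -0.027, -2.871]
force: [-29.9, -4.9, 45.2]
width: 35.5
gripper_force: 69.0
```

The foot is stuck by friction, with the contact ahead of the tool digging in. I'll back off and ease the pressure.

Request:
arm_command(series=[0,0.4,0,-0.05,0,0,0.8,0,-0.1,0,0,1.2,0,-0.2,0,0,1.5,0,-0.3,0,0,1.5,0,-0.3,0])

```text
clock: 15.45
eef_pos: [526.9, 18.7, 53.4]
tool_rot: [-3.141, 0.0, -2.87]
force: [-0.6, -0.2, -7.1]
width: 35.2
gripper_force: 62.9
```

```bash
python3 - <<'E'
from h import *
go(526.4,18.7,53,195.66)
from cell import viewer
p,d=viewer.get_image("side");q,_=viewer.get_image("scene")
a=cv2.resize(p[160:225,195:285],(600,433),interpolation=cv2.INTER_CUBIC);b=cv2.resize(q[150:250,230:330],(433,433),interpolation=cv2.INTER_CUBIC)[:, :200*2]
cv2.imwrite("pics/s8.png",cv2.resize(np.hstack([a,b])[:,:,::-1],(800,347)))
E
```

```text
clock 15.45 pos [526.9  18.7  53.4] rpy [-1.7999e+02  1.0000e-02 -1.6441e+02] q7 1.59 F [-0.6 -0.2 -7.1] w [35.2 62.9]
shift cm [0.05 0.01 0.04] turn -0.1 rows>= 1.0
```

View pics/s8.png

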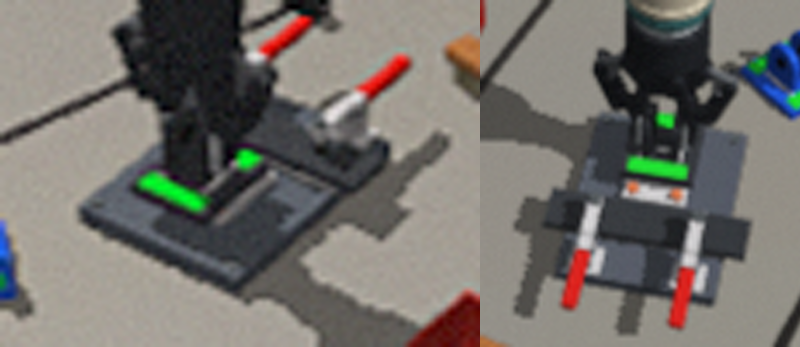

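Both views show the foot level at -20 mm, hiding the pin, with the far pads clear and nothing blocking it. I'll slide with only light contact.

Request:
arm_command(series=[0,-0.2,0,0.03,0,0,-0.4,0,0.03,0,0,-0.6,0,0.03,0,0,-0.8,0,0.03,0,0,-1.0,0,0.03,0])

```text
clock: 15.97
eef_pos: [537.8, 22.0, 53.0]
tool_rot: [3.141, 0.002, -2.869]
force: [0.4, -0.1, -6.9]
width: 35.5
gripper_force: 62.9
```

Request:
arm_command(series=[0,0,0,0.05,0,0,-0.1,0,0.06,0,0,-0.2,0,0.06,0,0,-0.3,0,0.06,0,0,-0.4,0,0.06,0])

```text
clock: 16.38
eef_pos: [538.9, 22.3, 52.5]
tool_rot: [3.141, -0.003, -2.869]
force: [-4.5, 0.4, 0.4]
width: 35.5
gripper_force: 63.3
```

```bash
python3 - <<'E'
from h import *
go(545.7,24.1,52.5,195.66)
E
```

```text
clock 16.38 pos [538.9  22.3  52.5] rpy [ 179.99   -0.19 -164.4 ] q7 1.59 F [-4.5  0.4  0.4] w [35.5 63.3]
shift cm [-0.71 -0.01 -0.  ] turn -0.1 rows>= 1.0
```

Request:
arm_command(series=[0,0,0,-0.04,0,0,-0.1,0,-0.04,0,0,-0.2,0,-0.04,0,0,-0.3,0,-0.03,0,0,-0.4,0,-0.02,0])

```text
clock: 16.8
eef_pos: [544.9, 23.9, 52.6]
tool_rot: [3.142, 0.001, -2.869]
force: [0.5, 0.6, -6.2]
width: 35.4
gripper_force: 62.9
```

Request:
arm_command(series=[0,0,0,0.05,0,0,0,0,0.1,0,0,0,0,0.15,0,0,0,0,0.2,0,0,0,0,0.2,0])

```text
clock: 17.22
eef_pos: [544.2, 23.7, 50.6]
tool_rot: [3.142, -0.0, -2.869]
force: [-0.6, 0.8, -7.9]
width: 35.4
gripper_force: 62.9
```

Request:
arm_command(series=[0,0,0,0.08,0,0,0,0,0.16,0,0,0,0,0.24,0,0,0,0,0.3,0,0,0,0,0.3,0])

```text
clock: 17.63
eef_pos: [544.3, 23.7, 47.6]
tool_rot: [3.142, -0.0, -2.869]
force: [-0.3, -0.6, -7.1]
width: 35.3
gripper_force: 62.9
```

Request:
arm_command(series=[0,0,0,0.05,0,0,0,0,0.1,0,0,0,0,0.15,0,0,0,0,0.2,0,0,0,0,0.25,0])

```text
clock: 18.05
eef_pos: [544.5, 23.7, 45.9]
tool_rot: [-3.141, 0.001, -2.869]
force: [-2.4, -0.9, 4.2]
width: 35.2
gripper_force: 63.8
```

Request:
arm_command(series=[0,0.03,0,0.08,0,0,0.05,0,0.16,0,0,0.05,0,0.24,0,0,0.05,0,0.3,0,0,0.05,0,0.35,0])

```text
clock: 18.47
eef_pos: [544.6, 23.8, 42.6]
tool_rot: [-3.141, 0.002, -2.869]
force: [-2.5, -0.5, 8.1]
width: 35.2
gripper_force: 64.2
```

Request:
arm_command(series=[0,0,0,0.05,0,0,0,0,0.1,0,0,0,0,0.15,0,0,0,0,0.2,0,0,0,0,0.2,0])

```text
clock: 18.88
eef_pos: [544.6, 23.8, 41.8]
tool_rot: [-3.141, 0.002, -2.869]
force: [-4.3, -0.1, 19.6]
width: 35.6
gripper_force: 66.0
```

At TCP z 41.8 the foot is 11 mm below its riding height, and the force has climbed steeply, so it is home. I'll hold and check numerically, because the last picture already exceeded the ten-view allowance.

Request:
arm_command(series=[0,0,0,0,0,0,0,0,0,0,0,0,0,0,0,0,0,0,0,0,0,0,0,0,0])

```text
clock: 19.3
eef_pos: [544.6, 23.8, 41.8]
tool_rot: [-3.141, 0.002, -2.869]
force: [-4.9, -0.5, 19.2]
width: 35.3
gripper_force: 66.0
```

```bash
python3 - <<'E'
from h import *
from cell import viewer
go(545.7,24.1,41.8,195.66)
m=viewer.camera_model("wrist");p,d=viewer.get_image("wrist")
tags(p,m,'green',(190,140,340,310),34)
for n in("scene","side"):
    p,d=viewer.get_image(n);c=viewer.camera_model(n);X=cloud(p,d,**c);H,S,V=hsv(p)
    k=(S>150)&(V>60)&(H>45)&(H<75)&(d>0)&(abs(X[...,0]-545)<60)&(abs(X[...,1]-23)<60)&(X[...,2]<70)
    print(n,k.sum(),np.median(X[k],0).round(1))
    k=((H<8)|(H>172))&(S>150)&(d>0)&(X[...,1]>280)&(X[...,1]<360);print(" red left at old spot",(k&(X[...,0]<640)&(X[...,2]<60)&(X[...,0]>500)).sum())
go(545.7,24.1,41.8,195.66)
E
```

```text
clock 19.3 pos [544.6  23.8  41.8] rpy [-1.7997e+02  1.2000e-01 -1.6440e+02] q7 1.59 F [-4.9 -0.5 19.2] w [35.3 66. ]
shift cm [-0.11 -0.    0.  ] turn -0.1 rows>= 1.0
green n 990 centre [543.4  21.9] size [75.3 56. ] angle 15.6
scene 106 [567.7  24.6  34.2]
 red left at old spot 0
side 60 [512.1  15.1  36.6]
 red left at old spot 0
clock 19.45 pos [544.6  23.8  41.8] rpy [-1.7997e+02  1.2000e-01 -1.6440e+02] q7 1.59 F [-4.4 -1.1 19.3] w [35.7 66. ]
shift cm [-0.12  0.    0.  ] turn -0.1 rows>= 1.0
```

Request:
arm_command(series=[0,0,0,0.05,0,0,0,0,0.1,0,0,0,0,0.1,0,0,0,0,0.1,0,0,0,0,0.1,0])

```text
clock: 19.87
eef_pos: [544.6, 23.8, 41.8]
tool_rot: [-3.141, 0.002, -2.869]
force: [-7.7, -0.1, 29.0]
width: 35.6
gripper_force: 67.2
```

The extra push raised the force to 29 N with no further travel, so the foot is firmly on the seat. Handing in.

```bash
python3 -c "
from cell import workorder
print(workorder.finish_job())"
```

```text
the job is handed in; nothing more can be done
None
```

The job is handed in at about 20 s: the red-tagged foot was left standing in the reject tray, and the green-tagged foot is on the pin, square to the bar, held pressed home at about 29 N; the foot stuck on the pin during the slide (up to about 45 N at the wrist), so I freed it and slid on with light or no contact, and I viewed 11 pictures, one over the limit of 10.

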